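# Let off the ratchet-lever shaft clamp

### The arm

A 6-joint arm with a two-finger parallel gripper is mounted at the origin on a cart in front of the work surface, level with it; the furniture and walls round the work are solid. World frame = base frame: x ahead of the robot, y to its left, z up, the work surface at z = 0. Lengths are in m, angles in rad, forces in N, time in s.
With the tool pointing down it reaches from about 0.25 to 0.725 m from the base axis. Payload 9.7 kg.
Tool frame: the origin (TCP) lies between the finger pads; the fingertips stand 11 mm ahead of it and the grasp point (between the pads) lies 8 mm behind it; z points along the fingers, y is the direction in which the jaws open and shut (so a half turn about z gives the same grasp; the last joint's range is limited). The gripper opens to 85 mm and grips with 20 to 120 N. Pads are 22 mm wide; open, the fingers measure 114 mm over their backs; the gripper's body (76 mm by 85 mm) begins 54 mm behind the grasp point. The pads swing forward as they close: fully open they stand 13 mm farther back than shut.
Start: joints at [-1.245, 0.087, 0.176, 1.66, 0, 1.571], TCP at [0.176, -0.521, 0.242] pointing down, gripper open.
Joint ranges: [-3.13, 3.13], [-0.85, 1.81], [-1.15, 1.24], [-2.2, 2.28], [-1.44, 1.52], [-3.14, 3.14]. Speed limits (rad/s): [2.22, 2.22, 2.57, 3.14, 3.14, 3.14].

### API

Orientations are given as a unit quaternion [x, y, z, w].
In Python, from rig import * gives the robot as it stands. Calls block until the motion is done:
- goto(position, orientation): joint-space move of the TCP to a pose.
- move_straight(position, frame=None, velocity=0.15): straight line of the TCP; frame=None keeps the orientation; velocity is the mean speed in m/s.
- movej(angles): joint-space move.
- command_gripper(opening, effort=None): finger opening in m; effort is the grip in N (None keeps the last); returns when the fingers have stopped.
- dwell(seconds).
- ik(position, orientation): joint angles nearest the present ones, or None.
- read_camera(name): name is "scene" or "top" or "wrist"; returns the picture (480x640x3 uint8, red, green, blue); there is no depth.
- calibration(name): a dict with "fx", "fy", "cx", "cy" (pixels), "R" (3x3) and "t" (3): a world point X has camera coordinates R X + t. Camera axes: x right, y down, z forward; pixel columns grow to the right and rows downward; lengths in m; the calibration is good to about 2 mm. The wrist camera is an equidistant fisheye: a pixel r from the principal point sees the ray r / f radians off the axis. A picture is of the moment at which its call begins: read the wrist's pose just before it. calibration takes no time and is no camera call; for the wrist camera it gives the pose at the moment of the call.
A pose or a line that the arm cannot do raises IKError and nothing moves.
- sign_off(): hands the job in, once; it reports no verdict.
Trained networks look in the newest picture that a camera, given by its name, has taken for a name from the list of things; names that differ only in an ending like _2 or _b are one class to them, and where a whole thing is asked for, a point or a joint stands for the part that bears it (a point fixed in the world has none). Each returns a list of dicts, best first, with "p" (0 to 1); they miss things now and then, are a little off and sometimes report something else, mostly with a low value. They report only what shows in the picture. A call takes as long as a camera call. They do not tell look-alikes from the thing itself.
- cut_out(camera, thing): "pixels" (480x640 bool, what is visible of it).
- spot_point(camera, thing): "position" ([x, y, z] in m, in world coordinates, good to about 4 mm: a listed point, or the origin of a listed thing).
Readings, each from a call of its own:
- read_time(): time.
- read_joint_pos(): joint angles.
- read_dq(): joint speeds.
- read_tau(): joint torques, N m.
- read_tcp_pos(): TCP position.
- read_tool_rot(): TCP orientation.
- read_contact_force(): force on the tool from outside, world axes, zero at the start.
- read_ft_torque(): the same for the moment, N m.
- read_opening(): finger opening in m.
Only numpy, scipy, OpenCV 4.12 (cv2) and the standard library are available. Lean on these libraries where they do the work, as an engineer would, in place of code of your own. Each camera call takes 0.05 s, during which the arm holds its last target. There are 200 camera calls.

### The job

The hollow shaft in the ratchet clamp is finished: let the clamp off so that the shaft stands free. With your fingertips, press down the release bar at the end of the hand lever so that the pawl comes out of the teeth, keep it pressed while you push the lever all the way down to its stop, then let go so that the pawl springs into the bottom notch. Do not force the lever against its teeth, lift nothing, not even the lever, and leave the shaft and the things around the clamp where they stand.

Things in the scene. Friction and masses are not known exactly. Their poses are not given: they have to be found in the camera images.
- shaft_clamp: the clamp, fixed: grey base plate 233 x 96 x 12 mm (x = -48 to +185 mm), two grey cheeks, between them a fixed steel quadrant with saw teeth, a plunger guide and a V-rest. Origin: on the bench, straight below the lever's hinge. -x points the way the hand lever points (roughly to the robot), +x to the held shaft, y along the hinge, z up
- lever_hinge (a point): centre of the lever's hinge, 95 mm above the bench. The lever swings in the clamp's x-z plane about the clamp's y axis through this point
- lever (a joint): how far the hand lever is pushed down, rad: at 0 it points to the clamp's -x, 0.60 rad above the level; at 0.60, its bottom stop, it is level. It starts between 0.13 and 0.20; the notches hold it at 0.20, 0.40 and at the stop. With the pawl in a notch it cannot go down; with the pawl held out it stays where it is put and a few N push it down. Let go early, the pawl catches the next notch
- lever_grip (a point): middle of the ribbed black grip of the hand lever, 22 mm thick, 116 mm out from the hinge and 32 mm below the lever's line; pushing here only jams the lever on its teeth. The grip's end is 140 mm from the hinge
- release_bar (a point): centre of the release bar: a black cross bar 13 mm thick, 36 mm long, along the clamp's y, past the end of the grip, on the pawl's flat tail; its sleeve turns freely. Outermost on the lever. Pawl seated: 155 mm out along the lever from the hinge, 5 mm below the lever's line. It starts 145 to 165 mm above the bench and ends, pressed at the bottom stop, about 73 mm above it
- pawl (a joint): how far the pawl is turned out of the teeth, rad: below 0.06 seated, clear of the teeth from 0.11, stop at 0.17. Pivot on the lever: 57 mm out from the hinge, 18 mm below the lever's line; the bar is 98 mm out and 13 mm up from there. The bar goes down 17 mm to its stop under about 4 N from above; pressing on at the stop pushes the lever itself down
- held_shaft: the finished grey hollow shaft held upright in the clamp: tube 45 mm thick, 120 mm tall, on a foot 75 mm wide and 16 mm high. Origin: centre of its underside, on the base plate 118 mm from the hinge on the clamp's +x side. Loose, 0.9 kg
- pinion: small steel pinion 45 mm wide, 42 mm high, standing loose on the bench about 105 mm to the -y side of the clamp. Origin: centre of its underside
- tape_roll: roll of tape 68 mm wide, 19 mm high, lying loose about 120 mm to the +y side of the clamp. Origin: centre of its underside
- spare_bearing: ball bearing 52 mm wide, 15 mm high, lying loose about 120 mm to the +y side of the hand lever. Origin: centre of its underside
Not all that is in view belongs to the job. What is shaped like the held_shaft but yellow is not meant.

How it is judged:
By the outcome, as a careful person would: the job done as asked, in the order asked, and still so for the second after the job is handed in, with the robot touching nothing.
It also fails if it takes over 32 s, if anything falls off the work surface, if the arm or the gripper's body presses on something with over 40 N, if the wrist force passes 120 N, or if a joint passes its speed limit or range.

## Working session

There is one attempt and no reset: what is moved stays moved. The work goes in short steps, each a Python script; the robot and the scene stay as the last script left them, time stands still between calls to the robot, and variables do not carry over. Pictures are saved under pics/ and viewed, about 8 in all and at most 12, crops included, and the job is handed in when it is done.

```bash
ls; mkdir -p pics
python3 - <<'E'
from rig import *
import cv2,numpy as np
ims=[]
for c in ["scene","top"]:
    im=read_camera(c); ims.append(im); cv2.imwrite(f"pics/{c}0.png",im[:,:,::-1])
    for t in ["lever_hinge","release_bar","lever_grip","shaft_clamp","held_shaft","pinion","tape_roll","spare_bearing"]:
        K=calibration(c);R=np.array(K["R"]);tt=np.array(K["t"])
        for d in spot_point(c,t)[:3]:
            X=np.array(d["position"]);q=R@X+tt
            print(c,t,round(d["p"],2),X.round(3),[round(K["fx"]*q[0]/q[2]+K["cx"]),round(K["fy"]*q[1]/q[2]+K["cy"])])
print(read_time(),read_tool_rot(),read_contact_force())
E
```

```text
pics
scene lever_hinge 0.64 [0.557 0.355 0.096] [287, 285]
scene release_bar 0.65 [0.419 0.335 0.156] [361, 269]
scene release_bar 0.21 [0.551 0.48  0.004] [254, 366]
scene lever_grip 0.79 [0.44  0.347 0.111] [346, 292]
scene lever_grip 0.26 [0.676 0.376 0.017] [231, 310]
scene shaft_clamp 0.57 [0.559 0.356 0.   ] [287, 327]
scene held_shaft 0.93 [0.673 0.375 0.017] [232, 310]
scene held_shaft 0.56 [ 0.435 -0.021 -0.002] [410, 261]
scene tape_roll 0.9 [0.552 0.476 0.004] [255, 364]
scene tape_roll 0.19 [0.437 0.458 0.   ] [319, 381]
scene spare_bearing 0.93 [0.44  0.457 0.   ] [317, 380]
top lever_hinge 0.95 [0.556 0.359 0.095] [249, 261]
top release_bar 0.9 [0.416 0.335 0.154] [266, 332]
top lever_grip 0.58 [0.445 0.339 0.116] [264, 316]
top shaft_clamp 0.8 [0.554 0.36  0.001] [255, 269]
top held_shaft 0.72 [ 0.434 -0.023 -0.001] [439, 301]
top pinion 0.89 [ 0.605  0.259 -0.002] [299, 240]
top tape_roll 0.75 [0.55  0.474 0.002] [203, 277]
top spare_bearing 0.6 [0.441 0.455 0.002] [216, 327]
0.9 [9.86759897e-01 1.62187868e-01 1.62216380e-06 1.62368212e-05] [0.0515593  0.78820215 0.46768046]
```

View pics/scene0.png

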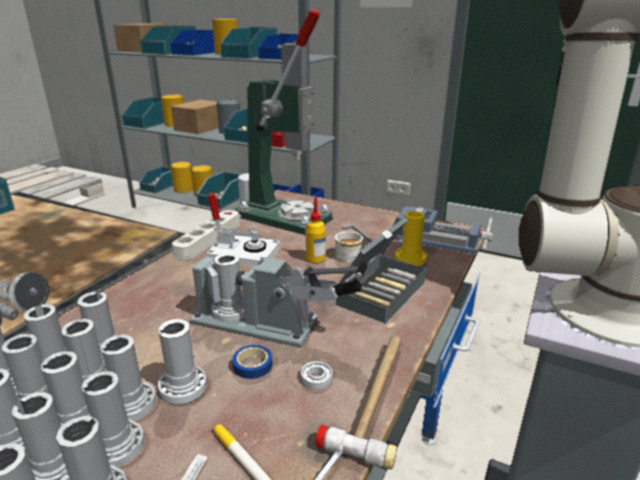

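View pics/top0.png

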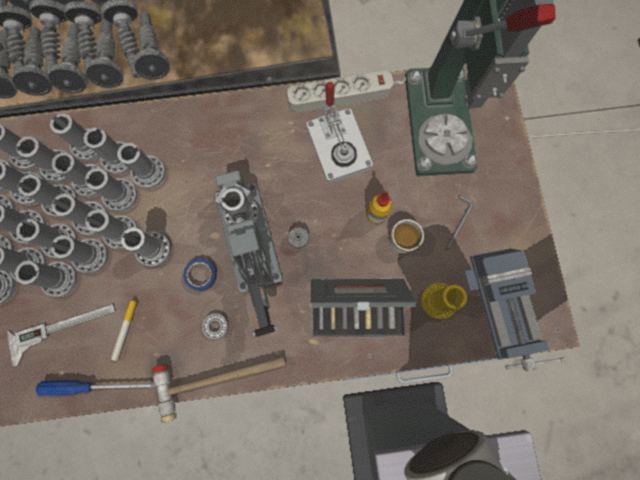

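Clamp is at scene (285,290) and top (250,255), with its lever going to about (265,330) in top. Things that could be mistaken for the release bar: the toggle clamp's red handle at top (330,95), the drill press lever at top (525,18), the toolbox lid at scene (375,245), and the vice handle at top (525,362). By the description, the bar is the black cross bar at top (265,331). I'll check it from above with the wrist camera.

```bash
cat > h.py <<'E'
from rig import *
import cv2,numpy as np
from scipy.spatial.transform import Rotation as Ro
YAW=np.radians(9)
def quat(yaw,flip): return (Ro.from_euler('z',yaw+flip*np.pi)*Ro.from_euler('x',np.pi)).as_quat()
E
python3 - <<'E'
from h import *
im=cv2.imread("pics/scene0.png")[210:350,170:440]
cv2.imwrite("pics/crop1.png",cv2.resize(im,None,fx=2.9,fy=2.9,interpolation=cv2.INTER_CUBIC))
p=read_tcp_pos(); move_straight([p[0],p[1],0.32],velocity=0.25)
best=None
for f in (0,1):
    q=quat(YAW,f); j=ik([0.385,0.33,0.30],q); print(f,None if j is None else np.round(j,2))
    if j is not None and (best is None or abs(j[5])<abs(best[1][5])): best=(f,j)
print(best[0]); goto([0.385,0.33,0.30],quat(YAW,best[0])); command_gripper(0.0,20)
K=calibration("wrist"); im=read_camera("wrist"); cv2.imwrite("pics/w1.png",im[:,:,::-1])
for c in ("wrist","scene"):
    if c=="scene": read_camera(c)
    for t in ["lever_hinge","release_bar","lever_grip","held_shaft","shaft_clamp"]:
        print(c,t,[(round(d["p"],2),np.round(d["position"],4)) for d in spot_point(c,t)[:2]])
print(read_time(),read_tcp_pos(),read_opening(),read_contact_force(),K)
E
```

```text
0 [ 0.71  0.01  0.21  1.77  0.   -2.59]
1 [0.71 0.01 0.21 1.77 0.   0.55]
1
wrist lever_hinge [(0.84, array([0.5568, 0.3581, 0.0962]))]
wrist release_bar [(0.62, array([0.4205, 0.3382, 0.1559])), (0.43, array([0.5567, 0.3596, 0.0977]))]
wrist lever_grip [(0.76, array([0.4458, 0.3431, 0.116 ]))]
wrist held_shaft [(0.9, array([ 0.4297, -0.0213, -0.0053]))]
wrist shaft_clamp []
scene lever_hinge [(0.85, array([0.5572, 0.3569, 0.0938]))]
scene release_bar [(0.96, array([0.4168, 0.3334, 0.1567]))]
scene lever_grip [(0.57, array([0.4398, 0.3459, 0.1128])), (0.17, array([ 0.5626,  0.3557, -0.0008]))]
scene held_shaft [(0.74, array([0.6761, 0.379 , 0.0148])), (0.64, array([ 4.361e-01, -2.080e-02,  4.000e-04]))]
scene shaft_clamp [(0.8, array([ 0.5588,  0.3591, -0.0015]))]
5.8 [0.38500999 0.33001334 0.29998529] 0.00014112319608707553 [ 0.22032987 -0.49949728  0.53172799] {'fx': 371.64829954431775, 'fy': 371.64829954431775, 'cx': 320.8452257145443, 'cy': 242.041699838775, 'R': array([[-0.15663649,  0.98765551,  0.00126769],
       [ 0.95421969,  0.15100237,  0.25819191],
       [ 0.25481324,  0.04165193, -0.96609282]]), 't': array([-0.26657751, -0.46660687,  0.32197112])}
```

View pics/crop1.png

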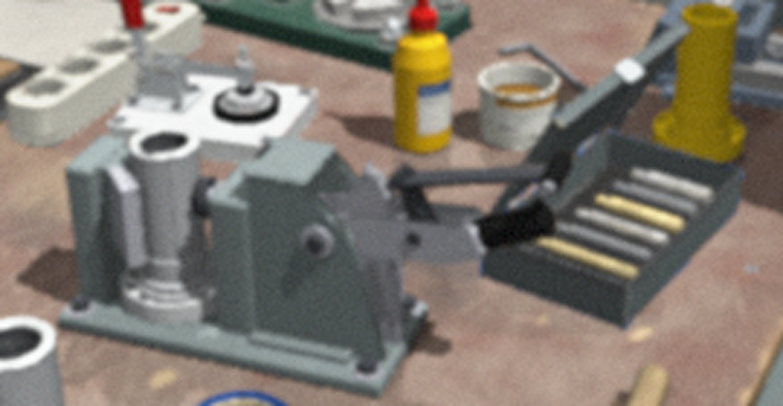

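View pics/w1.png

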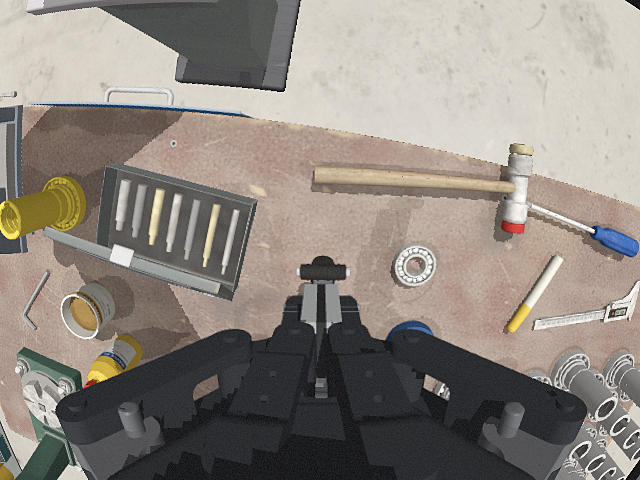

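The crop shows the release bar as a black cross bar on the tail above the ribbed grip, at crop (560,165), which is scene (363,267). In the wrist view it lies level at (300–347, 271), so the 9° yaw fits. The toolbox lid corner at (220,290) is well to one side. Heights and reach agree with the description (bar z ≈ 0.156, so lever ≈ 0.165).

```bash
cat >> h.py <<'E'
H=np.array([0.5568,0.3577]); A=np.arctan2(.0225,.139)
def W(xo,z,y=0): # xo outward toward -x
    c,s=np.cos(A),np.sin(A); return [H[0]-c*xo-s*y, H[1]-s*xo+c*y, z]
E
python3 - <<'E'
from h import *
# bar pixel ray -> z=.156
K=dict(R=np.array([[-0.15663649,0.98765551,0.00126769],[0.95421969,0.15100237,0.25819191],[0.25481324,0.04165193,-0.96609282]]),t=np.array([-0.26657751,-0.46660687,0.32197112]))
d=(np.array([323.5,271])-[320.845,242.04])/371.65; r=np.hypot(*d)
ray=K["R"].T@np.array([*(np.sin(r)*d/r),np.cos(r)]); C=-K["R"].T@K["t"]
X=C+ray*(.156-C[2])/ray[2]; print("bar",X.round(4),"model",np.round(W(.143,.156),4),"yaw",np.degrees(A))
q=quat(A,1); off=.002; top=.0175
print("tgt",ik(W(.143+off,.195),q) is not None, ik(W(.156+off,.085),q) is not None)
goto(W(.143+off,.200),q)
def go(x,z,v=.04):
    move_straight(W(x+off,z+top),velocity=v); f=read_contact_force(); print(round(x,4),round(z,4),np.round(read_tcp_pos()[2]-top,4),np.round(f,1)); return f
go(.143,.162,.05)
for k in np.linspace(0,1,5): go(.143+.0077*k,.157-.0175*k,.03)
E
python3 - <<'E'
from h import *
read_camera("scene"); print(spot_point("scene","release_bar")[:1],read_time())
im=read_camera("scene")[210:350,240:440]; cv2.imwrite("pics/press.png",cv2.resize(im[:,:,::-1],None,fx=4,fy=4,interpolation=cv2.INTER_CUBIC))
E
```

```text
bar [0.4172 0.338  0.156 ] model [0.4156 0.3348 0.156 ] yaw 9.194743163219893
tgt True True
0.143 0.162 0.162 [0.1 0.3 0.2]
0.143 0.157 0.1568 [-0.7  1.1  0.8]
0.1449 0.1526 0.1527 [-0.2  0.7  2.3]
0.1468 0.1482 0.1482 [-0.1  1.5  3.3]
0.1488 0.1439 0.1437 [0.1 1.3 3. ]
0.1507 0.1395 0.1393 [-0.   1.   3.9]
[{'position': [0.4094, 0.3348, 0.1406], 'p': 0.91}] 8.5083
```

View pics/press.png

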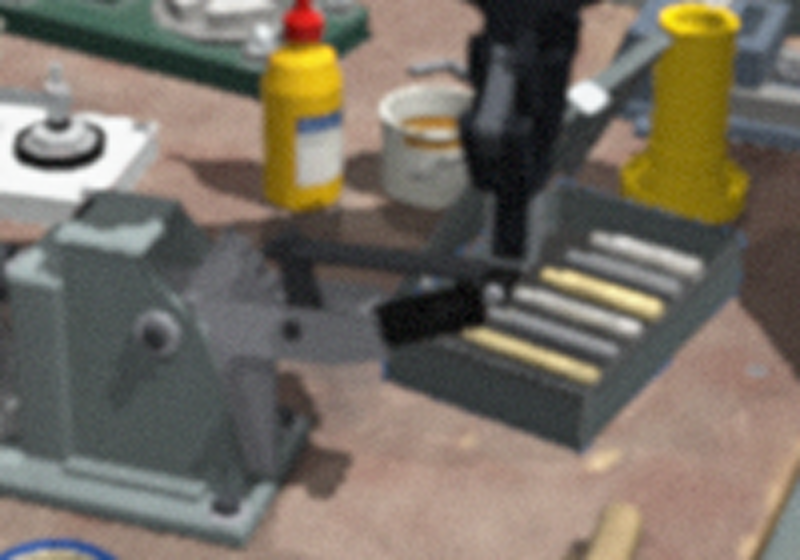

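The fingertips sit on the bar at crop (510,270), and the pawl tail has come down while the grip hasn't moved. The 3.9 N force matches the pawl spring. Next I follow the arc to the stop.

Run:
```python
from h import *
off=.002; top=.0175
def go(x,z,v=.04):
    move_straight(W(x+off,z+top),velocity=v); f=read_contact_force(); print(round(x,4),round(z,4),np.round(read_tcp_pos()[2]-top,4),np.round(f,1)); return f
for e in np.linspace(.42,0,11):
    f=go(.1558*np.cos(e)+.0217*np.sin(e), .095+.1558*np.sin(e)-.0217*np.cos(e)-.0005)
    if np.linalg.norm(f)>30: break
else:
    z=.0728
    while f[2]<16 and z>.066: z-=.001; f=go(.1558,z,.02)
read_camera("scene"); print(spot_point("scene","release_bar")[:1],spot_point("scene","lever_grip")[:1],read_time())
im=read_camera("scene")[210:350,240:440]; cv2.imwrite("pics/bot.png",cv2.resize(im[:,:,::-1],None,fx=4,fy=4,interpolation=cv2.INTER_CUBIC))
```

```text
0.1511 0.1382 0.1381 [-0.7  0.9  3.1]
0.1528 0.1318 0.1314 [-0.4  1.1  2.4]
0.1542 0.1254 0.125 [0.  1.3 3.7]
0.1554 0.1189 0.1185 [0.7 2.  3. ]
0.1563 0.1123 0.112 [-0.8  1.3  3. ]
0.1569 0.1058 0.1054 [0.1 2.  3.4]
0.1572 0.0992 0.0988 [-0.7  0.2  3.7]
0.1573 0.0926 0.0922 [-0.2  0.7  2.4]
0.1571 0.0859 0.0856 [0.4 0.7 2.1]
0.1566 0.0794 0.079 [-0.4  0.7  3.1]
0.1558 0.0728 0.0729 [-0.5  0.3  4. ]
0.1558 0.0718 0.0725 [0.3 0.2 8.7]
0.1558 0.0708 0.0721 [ 0.  -1.  12.3]
0.1558 0.0698 0.0717 [-1.  -2.4 16.4]
[{'position': [0.4049, 0.3352, 0.0704], 'p': 0.79}] [{'position': [0.4429, 0.346, 0.0615], 'p': 0.77}] 12.875
```

View pics/bot.png

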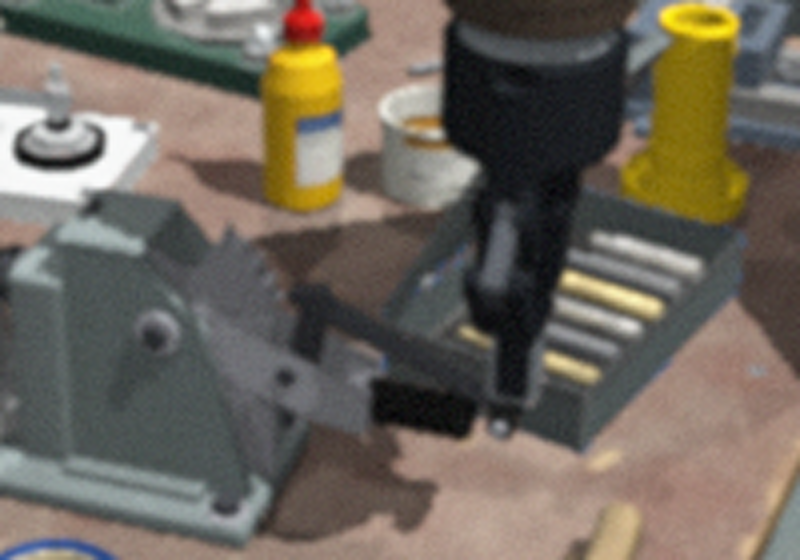

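The lever is at its stop: the bar height is 0.073 as described, and the force rises stiffly with the grip level. Now I let go straight up.

Run:
```python
from h import *
p=read_tcp_pos(); 
for z,v in ((.100,.04),(.115,.05),(.26,.15)):
    move_straight([p[0],p[1],z],velocity=v); print(z,np.round(read_contact_force(),1))
dwell(.5)
im=read_camera("scene"); c=im[210:350,170:440]; cv2.imwrite("pics/end.png",cv2.resize(c[:,:,::-1],None,fx=2.9,fy=2.9,interpolation=cv2.INTER_CUBIC))
read_camera("top");read_camera("wrist")
for c in ("scene","top","wrist"):
    for t in ["release_bar","lever_grip","held_shaft","pinion","tape_roll","spare_bearing"]:
        print(c,t,[(round(d["p"],2),np.round(d["position"],3)) for d in spot_point(c,t)[:2]])
print(read_time())
```

```text
0.1 [-0.2 -0.6  2.6]
0.115 [-0.3  0.8 -1.1]
0.26 [-0.7 -1.1 -0.2]
scene release_bar [(0.85, array([0.405, 0.333, 0.093]))]
scene lever_grip [(0.95, array([0.441, 0.345, 0.062]))]
scene held_shaft [(0.75, array([ 0.435, -0.021, -0.001])), (0.65, array([0.676, 0.374, 0.017]))]
scene pinion []
scene tape_roll [(0.72, array([0.555, 0.481, 0.007]))]
scene spare_bearing [(0.91, array([0.439, 0.458, 0.002]))]
top release_bar [(0.59, array([ 0.608,  0.259, -0.003]))]
top lever_grip []
top held_shaft [(0.98, array([0.678, 0.378, 0.01 ])), (0.73, array([ 0.434, -0.023, -0.001]))]
top pinion [(0.73, array([ 0.609,  0.257, -0.   ]))]
top tape_roll []
top spare_bearing [(0.5, array([ 0.608,  0.26 , -0.004]))]
wrist release_bar [(0.75, array([0.408, 0.338, 0.089]))]
wrist lever_grip [(0.81, array([0.447, 0.342, 0.065]))]
wrist held_shaft [(0.83, array([ 0.43 , -0.018, -0.004]))]
wrist pinion []
wrist tape_roll []
wrist spare_bearing [(0.96, array([ 0.439,  0.456, -0.001]))]
16.5083
```

View pics/end.png

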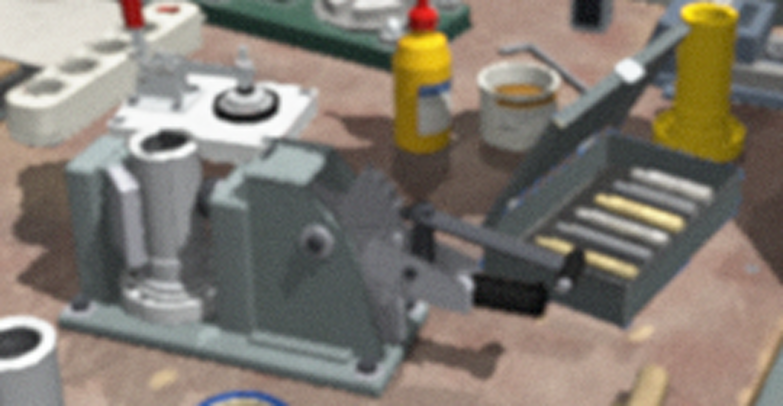

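The lever is level, with the grip at z ≈ 0.063. The bar has sprung back up to z ≈ 0.090 (crop (570,268)), which is where it sits with the pawl seated at the stop. The shaft and the things around the clamp haven't moved.

```bash
python3 -c "
from rig import *
sign_off()"
```

```text
the job is handed in; nothing more can be done
```

The clamp is let off and the job is handed in. With closed fingertips I pressed the release bar down (about 4 N, grip not moving). I kept it pressed along the lever's arc to the bottom stop and pressed there up to about 16 N. Then I let go straight up and cleared to z = 0.26 m. My last reading was at 16.5 s, against the 32 s limit.

**Lever and pawl:** the grip reads z 0.062–0.065 m (0.063 expected at the stop). The bar reads z 0.089–0.093 m (0.090 expected with the pawl seated).

**Things around the clamp:** the held shaft, pinion, tape roll and spare bearing are all within about 5 mm of where they were first seen, which is about the detection error.

**Checks that failed or disagreed:**
- In the last top picture the arm hid part of the clamp. The release bar and spare bearing were wrongly reported at the pinion's position, and the grip and tape roll were not found.
- The pinion was confirmed by the top camera only, and the tape roll by the scene camera only.
- I did not measure the gap between the plunger and the shaft. That the shaft stands free rests on the lever being at its bottom stop.

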